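# Snap down the sprung display ledge and set the orange tool case on it

### The job

Push the red sprung ledge of the product display down past its over-centre point until it snaps onto its lower stop by itself and stays there when let go; ease it over by feel, without ramming it against the stop. Then stand the orange tool case upright and flat on the ledge, clear of its lip and near the middle of its width, its long side pointing straight out from the board, let go of it, and leave everything else on the bench where it is.

Things in the scene. Friction and masses are not known exactly. Their poses are not given: they have to be found in the camera images.
- rack: Product display, fixed and heavy: beige board 260 mm wide, 177 mm tall with a red top edge, on a dark foot plate 12 mm thick; a black hinge cheek (22 mm wide, 95 mm tall) at each end of the hinge, inner faces 94 mm either side of the middle. Origin under it on the bench. x points from its open front to the board, y along the hinge, z up.
- hinge (a point): Middle of the red ledge's hinge axis, on the display, 75 mm above the bench. Axes as the display's: x to the board, y along the hinge axis, z up. The board's front face is 22 mm behind the axis (+x); the ledge lies on the -x side.
- ledge: The red ledge itself (origin mid hinge axis, axes as ledge_pad). Starts folded up, sloping 1.0 rad up from the hinge, top face to the board. A spring holds it up until an over-centre point about 0.12 rad before the lower stop, down after it; let go before that it flies back up hard. The stop is hidden in the hinge: the ledge ends anywhere from 0.06 rad below level to 0.34 rad above (outer end high).
- ledge_pad (a point): Point on the red ledge's top face, mid-width, 100 mm out from the hinge axis, 4 mm above the plane through it; moves with the ledge. Axes: x along the ledge to the hinge, y along the hinge, z out of the top face. Ledge: plate 160 mm wide (y), 8 mm thick, 4 to 133 mm out from the axis; the last 6 mm are a white lip 8 mm above the top face, so 123 mm of its length are clear and flat.
- ledge_tip (a point): Middle of the outer top edge of the ledge's lip, 133 mm out from the hinge axis. Pushed square to its face 100 mm from the hinge, the ledge resists with 6 to 11 N at first, falling steadily to none at the over-centre point; past it, it runs away from the push to its rigid stop and stays there by itself. A hand must never press it with more than 18 N: driven into the stop, it breaks.
- orange_case_center (a point): Centre (half-way up) of the orange tool case with black bands, a box 80 mm (own x) by 46 mm (own y) by 50 mm high (own z), about 0.2 kg, loose on the bench at one side of the display; the blue case stands at the other side. Take it across its 46 mm width.
- blue_case_center (a point): Centre of the blue tool case, same shape as the orange one; not to be moved.
- screwdriver: Loose screwdriver with dark green handle lying on the bench, about 180 mm long; origin under its middle; leave alone.
- hammer: Loose hammer with orange handle lying on the bench, about 280 mm long; origin under its middle; leave alone.
- tape: Yellow roll of tape lying flat on the bench between robot and display, 96 mm across, 22 mm high; origin under its middle; leave alone.
- can: Can with a lime label, 66 mm across, 110 mm high, behind the display; origin under its middle; leave alone.
- carton: Brown cardboard box 90 x 130 x 70 mm high behind the display; origin under its middle; leave alone.
- jar: Jar with a red cap, 60 mm across, 80 mm high, left on the bench; origin under its middle; leave alone.
Not all that is in view belongs to the job. What is meant by the part that bears orange_case_center is not turquoise, and is the smaller of those in its own colour.

How it is judged (in metres and radians):
On the way:
1. the ledge has snapped down and stays on its lower stop with nothing touching it (within 0.39 rad of level, still, for 0.4 s) (angle between ledge_pad's own z axis and vertical below 0.39 rad and angular speed of ledge below 0.05 rad/s and contact force between each of the fingers, the arm, orange_case and ledge below 0.1 N), for 0.4 s.
At the end, for the whole second after the job is handed in: Ledge down on its lower stop (within 0.39 rad of level, still); orange case flat on it (within 0.10 rad), whole length between board and lip, centre within 55 mm of the ledge's middle line, long side within 0.30 rad of straight out from the board, still and let go (angle between ledge_pad's own z axis and vertical below 0.39 rad and angular speed of ledge below 0.05 rad/s and x of orange_case_center in the frame of ledge_pad between 0.008 and 0.08 m and y of orange_case_center in the frame of ledge_pad between -0.055 and 0.055 m and z of orange_case_center in the frame of ledge_pad between 0.02 and 0.03 m and angle between the z axis of orange_case_center and the z axis of ledge_pad, either way round below 0.1 rad and angle between the x axis of orange_case_center and the x axis of ledge_pad, either way round below 0.3 rad and linear speed of orange_case below 0.02 m/s and contact force between the fingers and orange_case below 0.1 N); the robot touches nothing.
It fails at once if the fingers or the arm press on the ledge with more than 18 N (contact force between any of the fingers, the arm and ledge above 18 N).
It fails at once if another thing on the bench is moved by more than 30 mm (distance of any of blue_case_center, screwdriver, hammer, tape, can, carton, jar from where it was at the start of the episode above 0.03 m).
It also fails if it takes over 72 s, if anything falls off the work surface, if the arm or the gripper's body presses on something with over 40 N, if the wrist force passes 120 N, or if a joint passes its speed limit or range.

### The arm

A 7-joint arm with a two-finger parallel gripper is mounted at the origin on the work surface. World frame = base frame: x ahead of the robot, y to its left, z up, the work surface at z = 0. Lengths are in mm, angles in rad, forces in N, time in s.
With the tool pointing down it reaches from about 400 to 875 mm from the base axis. Payload 4.4 kg.
Tool frame: the origin (TCP) lies at the very end of the fingers, on their centre line; the grasp point (between the pads) lies 19 mm behind it; z points along the fingers, y is the direction in which the jaws open and shut (so a half turn about z gives the same grasp; the last joint's range is limited). The gripper opens to 85 mm and grips with 20 to 120 N. Pads are 22 mm wide; open, the fingers measure 114 mm over their backs; the gripper's body (76 mm by 85 mm) begins 54 mm behind the grasp point. The pads swing forward as they close: fully open they stand 13 mm farther back than shut.
Start: joints at [-1.339, 0.628, 0.038, 1.517, -0.027, 0.996, -0.02], TCP at [190.696, 621.412, 198.013] pointing down, gripper open.
Joint ranges: [-3.06, 3.06], [-0.37, 2.12], [-1.25, 1.32], [0.18, 2.47], [-1.1, 4.24], [0.23, 1.98], [-2.94, 2.94]. Speed limits (rad/s): [2.57, 2.57, 3.14, 3.14, 3.14, 3.14, 3.14].

### API

Orientations are given as [roll, pitch, yaw] about the fixed x, y, z axes, in that order (R = Rz(yaw) Ry(pitch) Rx(roll)).
In Python, from cell import ctrl, eyes gives the robot as it stands.
- The arm moves only by the tool move_arm, never from a script. Its argument "increments" is a list of rows, each a list of 6 numbers: the shift along the tool's x, y, z in cm, then the turn, a rotation vector about the tool's x, y, z in degrees. In form: [[x, y, z, wx, wy, wz], ...]. A call has 1 to 20 rows; each row is the pose to reach, as a shift and turn from the pose commanded when the call began, along the tool's axes at that moment; what a row does not reach only later rows make up. A row lasts 1/10 s, in which the tool goes at most 50 mm and 8.59 degrees, less where a joint would pass 70% of its speed; a pose out of reach is approached as far as the arm can. A call with a gripper value outside its range is refused whole. "grip" is the opening, from -1 (shut) to 1 (fully open), set as the call begins (left out, the last holds). The fingers move at their own pace and stop on an object; the grip force is fixed at half the most. Time passes only in rows, so rows that repeat a pose let the fingers close. It gives the time, the measured TCP pose, the force and the opening at its end, in the units of the state.
- ctrl.read_state(): the state, without advancing time (a new reading comes with each control period).
- eyes.get_image(name): name is "scene" or "side" or "wrist"; returns the picture (480x640x3 uint8, red, green, blue); there is no depth.
- eyes.calibration(name): a dict with "fx", "fy", "cx", "cy" (pixels), "pose" (4x4, takes a point from camera to world coordinates); the wrist camera has in their place "tool_from_camera" (4x4, takes a point from camera to tool coordinates, whose origin is the TCP and whose axes are the flange's). Camera axes: x right, y up, looking along -z (the intrinsics and any distortion apply to the point x, -y, -z); pixel columns grow to the right and rows downward; lengths in mm; the calibration is good to about 2 mm. A picture is of the moment at which its call begins: read the wrist's pose just before it. calibration takes no time and is no camera call.
- ctrl.finish_job(): hands the job in, once; it reports no verdict.
The state is a dict: "clock": time; "qpos": joint angles; "qd": joint speeds; "tau": joint torques, N m; "eef_pos": TCP position; "tool_rot": TCP orientation; "force": force on the tool from outside, world axes, zero at the start; "torque": the same for the moment, N m; "width": finger opening in mm.
Only numpy, scipy, OpenCV 4.12 (cv2) and the standard library are available. Lean on these libraries where they do the work, as an engineer would, in place of code of your own. Each camera call takes 0.05 s, during which the arm holds its last target. There are 200 camera calls.

## Working session

There is one attempt and no reset: what is moved stays moved. The work goes in short steps, Python scripts to look and compute and a tool call to move; the robot and the scene stay as the last step left them, time stands still between calls to the robot, and variables do not carry over. Pictures are saved under pics/ and viewed, about 8 in all and at most 12, crops included, and the job is handed in when it is done.

Besides the shell and the picture viewer there is one more tool, called after "Request:" by a JSON object that holds its "api" and its "payload", one argument or row to a line. move_arm: Moves the arm, as the interface text tells. Its arguments: {"type":"object","properties":{"increments":{"type":"array","items":{"type":"array","items":{"type":"number"}}},"grip":{"type":"number"}},"required":["increments"]}

```bash
mkdir -p pics
python3 - <<'E'
from cell import ctrl, eyes
import cv2,numpy as np
print(ctrl.read_state())
for n in("scene","side"):
    cv2.imwrite(f"pics/{n}0.png",eyes.get_image(n)[:,:,::-1]); c=eyes.calibration(n);print(n,{k:(np.round(v,4).tolist() if k=='pose' else v) for k,v in c.items()})
c=eyes.calibration("wrist");print(c)
E
```

```text
{'clock': 0.0, 'qpos': array([-1.33877054,  0.62936822,  0.03844611,  1.51838557, -0.02698963,
        0.99631774, -0.02000544]), 'qd': array([ 1.06918403e-03,  6.38863138e-04,  5.94418427e-05, -5.82061418e-04,
        3.86898315e-04, -2.39788611e-03, -2.47036771e-06]), 'tau': array([ 4.27967288e-04, -5.63412809e+01,  1.22563317e+00, -1.93441916e+01,
        1.07320046e-02,  1.03817825e-02,  6.17324602e-06]), 'eef_pos': array([190.50893507, 620.71294047, 197.06931716]), 'tool_rot': array([-3.13963234e+00,  3.87460566e-05,  2.84376335e+00]), 'force': array([ 0.08220515,  0.54937246, -1.04267783]), 'torque': array([0.02102986, 0.00899451, 0.03971164]), 'width': 85.74200624436385}
scene {'fx': 602.0228112348066, 'fy': 602.0228112348066, 'cx': 334.9894190363988, 'cy': 239.80379415140862, 'pose': [[0.5317, -0.5294, 0.6611, 1762.1816], [0.8468, 0.3463, -0.4037, -741.3331], [-0.0152, 0.7745, 0.6324, 1282.0104], [0.0, 0.0, 0.0, 1.0]]}
side {'fx': 621.3673200866567, 'fy': 621.3673200866567, 'cx': 325.69663185106776, 'cy': 236.24369668708158, 'pose': [[-0.9813, 0.1181, -0.152, 268.3095], [-0.1921, -0.6499, 0.7353, 1358.7182], [-0.012, 0.7508, 0.6604, 1345.4371], [0.0, 0.0, 0.0, 1.0]]}
{'fx': 356.5899327042913, 'fy': 356.5899327042913, 'cx': 319.44885152755995, 'cy': 241.88616100701617, 'tool_from_camera': array([[ 1.74264440e-04,  9.65642140e-01,  2.59875408e-01,
         6.57336529e+01],
       [ 9.99999924e-01, -7.77730994e-05, -3.81580716e-04,
         5.59009002e-01],
       [-3.48259103e-04,  2.59875455e-01, -9.65642080e-01,
        -1.77621389e+02],
       [ 0.00000000e+00,  0.00000000e+00,  0.00000000e+00,
         1.00000000e+00]])}
```

View pics/scene0.png

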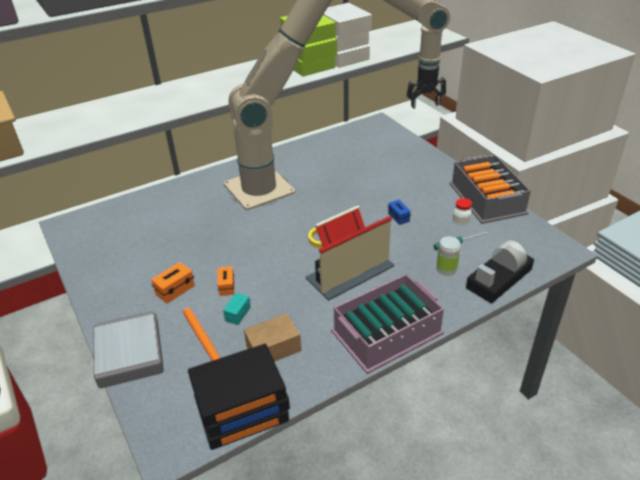

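View pics/side0.png

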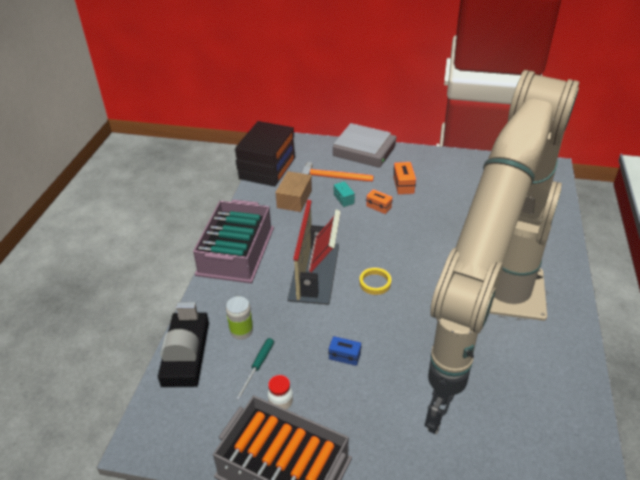

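Scene: candidates for the orange case are the large orange one (173,282), the small orange one (226,279) and the turquoise one (237,308). By the description it is the small orange one, at side (379,201). The display is at scene (350,255) and side (315,260). I'll check these in enlarged crops.

Run:
```python
import cv2,numpy as np
a=cv2.imread("pics/scene0.png");b=cv2.imread("pics/side0.png")
def crop(i,x,y,w,h,s):
    return cv2.resize(i[y:y+h,x:x+w],None,fx=s,fy=s,interpolation=cv2.INTER_CUBIC)
t=np.hstack([crop(a,200,250,66,75,4)[:300],crop(a,300,200,100,75,4),])
u=np.hstack([crop(b,350,180,66,75,4)[:300],crop(b,280,195,100,75,4)])
u2=crop(b,280,195,70,110,5)
cv2.imwrite("pics/c1.png",np.vstack([t,u]))
```

```text
(no output)
```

View pics/c1.png

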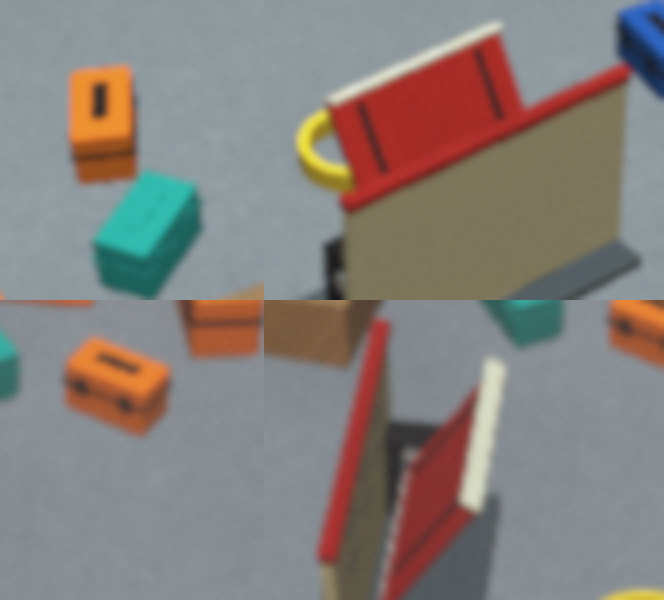

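The crop confirms the small orange case: two-banded, neither the large one nor the turquoise one. I'll triangulate its corners, the board's top edge and the lip.

```bash
cat > h.py <<'E'
from cell import ctrl, eyes
import cv2,numpy as np
from scipy.spatial.transform import Rotation as R
def T_tool(s=None):
    s=s or ctrl.read_state(); T=np.eye(4);T[:3,:3]=R.from_euler('xyz',s['tool_rot']).as_matrix();T[:3,3]=s['eef_pos'];return T
def ray(n,p,T=None):
    c=eyes.calibration(n); P=c['pose'] if 'pose' in c else T@c['tool_from_camera']
    d=P[:3,:3]@np.array([(p[0]-c['cx'])/c['fx'],-(p[1]-c['cy'])/c['fy'],-1]); return P[:3,3],d/np.linalg.norm(d)
def atz(n,p,z,T=None):
    o,d=ray(n,p,T);return o+d*(z-o[2])/d[2]
def tri(*rs):
    A=sum(np.eye(3)-np.outer(d,d) for o,d in rs);b=sum((np.eye(3)-np.outer(d,d))@o for o,d in rs)
    x=np.linalg.solve(A,b);return x,max(np.linalg.norm((np.eye(3)-np.outer(d,d))@(x-o)) for o,d in rs)
def proj(n,X,T=None):
    c=eyes.calibration(n); P=c['pose'] if 'pose' in c else T@c['tool_from_camera']
    q=P[:3,:3].T@(np.array(X)-P[:3,3]);return np.array([c['cx']-c['fx']*q[0]/q[2],c['cy']+c['fy']*q[1]/q[2]])
E
python3 - <<'E'
from h import *
np.set_printoptions(precision=1,suppress=True)
s4=lambda x,y:(200+x/4,250+y/4)
d4=lambda x,y:(350+x/4,180+(y-300)/4)
print("case top scene");S=[atz('scene',s4(*p),50) for p in[(70,73),(130,67),(133,133),(72,142)]];print(np.array(S),np.mean(S,0))
D=[atz('side',d4(*p),50) for p in[(66,372),(95,338),(168,372),(143,405)]];print(np.array(D),np.mean(D,0))
sr=lambda x,y:(300+(x-264)/4,200+y/4)
dr=lambda x,y:(280+(x-264)/4,195+(y-300)/4)
for n,a,b in[('top -y',(343,203),(381,325)),('top +y',(628,72),(328,555)),('lip -y',(330,101),(495,361)),('lip +y',(501,25),(473,506))]:
    print(n,*tri(ray('scene',sr(*a)),ray('side',dr(*b))))
E
```

```text
case top scene
[[ 393.6 -330.5   50. ]
 [ 412.5 -288.8   50. ]
 [ 481.6 -318.    50. ]
 [ 465.7 -360.2   50. ]] [ 438.3 -324.3   50. ]
[[ 468.  -301.    50. ]
 [ 450.3 -352.6   50. ]
 [ 383.1 -316.3   50. ]
 [ 398.5 -268.    50. ]] [ 425.  -309.5   50. ]
top -y [619.3 -95.9 172.6] 0.9440194575687655
top +y [603.  163.7 173.3] 4.073865260333005
lip -y [524.2 -51.3 185.1] 2.6635597955348835
lip +y [511.9 108.7 184.2] 3.938213453708109
```

```bash
cat >> h.py <<'E'
def Rt(yaw,tilt=0):  # tool down, tilt about tool y afterwards
    return R.from_euler('xyz',[np.pi,0,yaw])*R.from_euler('y',tilt)
def inc(pos,rot,s=None,frm=None):
    T=T_tool(s); R0=R.from_matrix(T[:3,:3]); p0=T[:3,3]
    if frm: p0,R0=np.array(frm[0]),frm[1]
    d=R0.inv().apply(np.array(pos)-p0)/10; w=(R0.inv()*rot).as_rotvec(degrees=True)
    return np.round(np.r_[d,w],2)
E
python3 - <<'E'
from h import *
print(inc([470,30,330],Rt(np.pi+.06),frm=([190.7,621.4,198],Rt(2.8438))))
E
```

```text
[-44.05 -48.34 -13.2   -0.     0.   -20.5 ]
```

Request:
{"api": "move_arm", "payload": {
  "increments": [
    [-10,-11,-13.2,0,0,-8],
    [-44,-48.3,-13.2,0,0,-20.5],
    [-44,-48.3,-13.2,0,0,-20.5],
    [-44,-48.3,-13.2,0,0,-20.5],
    [-44,-48.3,-13.2,0,0,-20.5],
    [-44,-48.3,-13.2,0,0,-20.5],
    [-44,-48.3,-13.2,0,0,-20.5],
    [-44,-48.3,-13.2,0,0,-20.5],
    [-44,-48.3,-13.2,0,0,-20.5],
    [-44,-48.3,-13.2,0,0,-20.5],
    [-44,-48.3,-13.2,0,0,-20.5],
    [-44,-48.3,-13.2,0,0,-20.5],
    [-44,-48.3,-13.2,0,0,-20.5],
    [-44,-48.3,-13.2,0,0,-20.5],
    [-44,-48.3,-13.2,0,0,-20.5],
    [-44,-48.3,-13.2,0,0,-20.5],
    [-44,-48.3,-13.2,0,0,-20.5],
    [-44,-48.3,-13.2,0,0,-20.5]
  ],
  "grip": -1
}}

```text
clock: 1.9
eef_pos: [469.0, 32.0, 329.7]
tool_rot: [3.141, -0.001, -3.079]
force: [0.2, -0.2, 0.1]
width: -0.4
```

Run:
```python
from h import *
s=ctrl.read_state();im=eyes.get_image('wrist');print(s['clock'],s['eef_pos'],s['tool_rot'],s['force'],s['width'])
np.save('w1.npy',T_tool(s));cv2.imwrite('pics/w1.png',im[:,:,::-1])
```

```text
1.9 [468.98678755  31.98812386 329.72154327] [ 3.14111392e+00 -8.40780068e-04 -3.07894970e+00] [ 0.23883363 -0.19094987  0.08757332] -0.3579477073320836
```

View pics/w1.png

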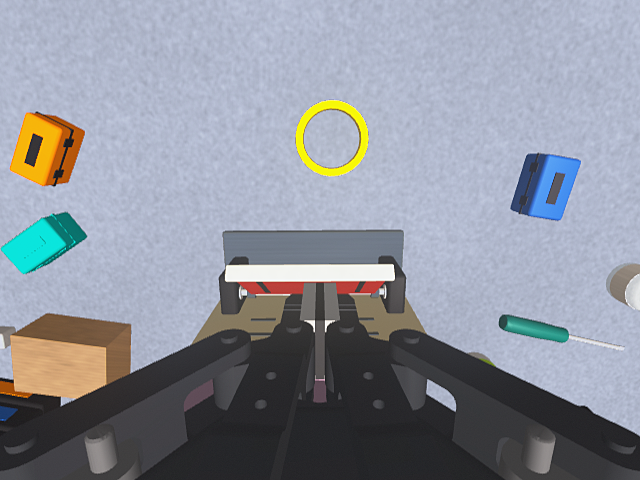

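Wrist view: ledge lip at (226..395, 265), foot plate front edge at row 231, hinge pins at (243,293) and (383,293), orange case at (47,149). I'll enlarge it.

Run:
```python
import cv2,numpy as np
i=cv2.imread("pics/w1.png")
a=cv2.resize(i[220:320,210:415],None,fx=3.9,fy=3.9,interpolation=cv2.INTER_CUBIC)
b=cv2.resize(i[100:200,0:100],None,fx=2,fy=2,interpolation=cv2.INTER_CUBIC)
o=np.zeros((600,800,3),np.uint8);o[:a.shape[0],:a.shape[1]]=a;o[395:595,:200]=b
cv2.imwrite("pics/c2.png",o)
```

```text
(no output)
```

View pics/c2.png

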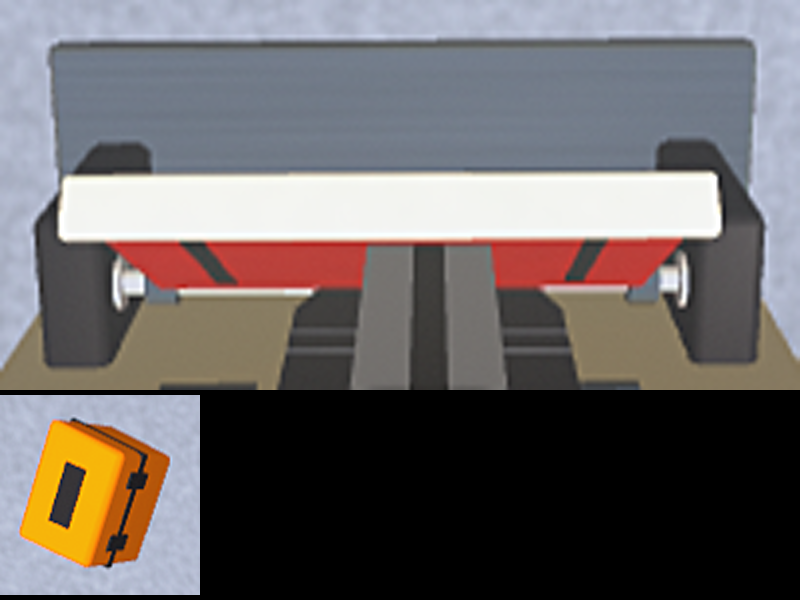

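Run:
```python
from h import *
np.set_printoptions(precision=1,suppress=True)
T=np.load('w1.npy')
f=lambda x,y:(210+x/3.9,220+y/3.9)
def pr(n,a,b,z,off=None):
    A,B=atz('wrist',a,z,T),atz('wrist',b,z,T);print(n,A,B,'mid',(A+B)/2,'len',np.linalg.norm(A-B),'yaw',np.arctan2(-(B-A)[0],(B-A)[1]))
pr('foot',f(52,45),f(754,42),12)
for z in(188,193.4):pr('tip',f(58,241),f(720,240),z)
pr('tipunder',f(62,176),f(718,172),184.8)
pr('pins',f(124,281),f(681,279),75)
c=[(x/2,100+(y-395)/2) for x,y in[(53,419),(122,453),(93,568),(20,536)]]
C=np.array([atz('wrist',p,50,T) for p in c]);print(C,C.mean(0))
print([np.linalg.norm(C[i]-C[(i+1)%4]) for i in range(4)])
v=C[0]+C[1]-C[2]-C[3];print('yaw',np.arctan2(v[1],v[0]))
print('tape',atz('wrist',(332,138),22,T))
```

```text
foot [ 529.7 -100.8   12. ] [512.5 155.5  12. ] mid [521.1  27.4  12. ] len 256.8403866674867 yaw 0.067040568987139
tip [534.3 -53.8 188. ] [523.9 108.2 188. ] mid [529.1  27.2 188. ] len 162.27066563484993 yaw 0.06415459254990151
tip [532.1 -52.4 193.4] [521.9 106.8 193.4] mid [527.   27.2 193.4] len 159.52718022336168 yaw 0.06415459254990111
tipunder [518.6 -53.5 184.8] [507.5 106.4 184.8] mid [513.   26.5 184.8] len 160.29924631668217 yaw 0.0690029574331734
pins [593.4 -60.9  75. ] [581.1 125.   75. ] mid [587.3  32.1  75. ] len 186.3055588407282 yaw 0.06638211743067239
[[ 386.1 -327.3   50. ]
 [ 403.3 -288.1   50. ]
 [ 475.  -315.3   50. ]
 [ 457.7 -358.4   50. ]] [ 430.5 -322.3   50. ]
[np.float64(42.775777385258834), np.float64(76.73003088307418), np.float64(46.51561007935998), np.float64(78.07288625496973)]
yaw 2.7555361447284463
tape [392.3  44.5  22. ]
```

Run:
```python
from h import *
print(inc([563,30,250],Rt(np.pi+.066)))
for th in np.arange(1.0,-.07,-.05):
    print(round(th,2),round((108*np.cos(th)-4*np.sin(th)-11)/10-2.5,2),round((250-(75+108*np.sin(th)+4*np.cos(th)))/10,2))
```

```text
[-9.36 -0.77  7.98  0.02 -0.03 -0.2 ]
1.0 1.9 8.2
0.95 2.36 8.48
0.9 2.8 8.79
0.85 3.23 9.12
0.8 3.64 9.47
0.75 4.03 9.85
0.7 4.4 10.24
0.65 4.76 10.65
0.6 5.09 11.07
0.55 5.4 11.51
0.5 5.69 11.97
0.45 5.95 12.44
0.4 6.19 12.93
0.35 6.41 13.42
0.3 6.6 13.93
0.25 6.77 14.44
0.2 6.91 14.96
0.15 7.02 15.49
0.1 7.11 16.02
0.05 7.17 16.56
-0.0 7.2 17.1
-0.05 7.21 17.64
```

Request:
{"api": "move_arm", "payload": {
  "increments": [
    [-4.5,-0.4,2,0,0,-0.2],
    [-9.4,-0.8,4,0,0,-0.2],
    [-9.4,-0.8,8,0,0,-0.2],
    [-9.4,-0.8,11,0,0,-0.2],
    [-9.4,-0.8,14,0,0,-0.2],
    [-9.4,-0.8,16.2,0,0,-0.2],
    [-9.4,-0.8,16.2,0,0,-0.2],
    [-9.4,-0.8,16.2,0,0,-0.2]
  ]
}}

```text
clock: 2.75
eef_pos: [564.0, 28.8, 168.3]
tool_rot: [3.141, -0.0, -3.077]
force: [-0.1, 0.8, 1.0]
width: -0.1
```

Request:
{"api": "move_arm", "payload": {
  "increments": [
    [0.3,0,0,0,0,0],
    [0.6,0,0,0,0,0],
    [0.8,0,0,0,0,0],
    [1.0,0,0,0,0,0],
    [1.0,0,0,0,0,0]
  ]
}}

```text
clock: 3.25
eef_pos: [553.7, 27.5, 168.4]
tool_rot: [3.142, 0.0, -3.078]
force: [0.1, 1.0, -0.4]
width: -0.1
```

Request:
{"api": "move_arm", "payload": {
  "increments": [
    [0.2,0,0,0,0,0],
    [0.4,0,0,0,0,0],
    [0.6,0,0,0,0,0],
    [0.8,0,0,0,0,0],
    [0.8,0,0,0,0,0]
  ]
}}

```text
clock: 3.75
eef_pos: [545.6, 27.0, 168.0]
tool_rot: [3.142, -0.0, -3.078]
force: [0.2, -0.0, 0.2]
width: 0.1
```

Request:
{"api": "move_arm", "payload": {
  "increments": [
    [0.1,0,0,0,0,0],
    [0.2,0,0,0,0,0],
    [0.2,0,0,0,0,0]
  ]
}}

```text
clock: 4.05
eef_pos: [543.8, 26.9, 168.0]
tool_rot: [3.142, -0.0, -3.078]
force: [-0.8, -0.0, 0.5]
width: 0.3
```

Request:
{"api": "move_arm", "payload": {
  "increments": [
    [0.1,0,0,0,0,0],
    [0.2,0,0,0,0,0],
    [0.2,0,0,0,0,0]
  ]
}}

```text
clock: 4.35
eef_pos: [541.8, 26.8, 168.0]
tool_rot: [3.142, -0.0, -3.078]
force: [-0.6, -0.3, 0.4]
width: -0.3
```

Request:
{"api": "move_arm", "payload": {
  "increments": [
    [0.1,0,0,0,0,0],
    [0.2,0,0,0,0,0],
    [0.2,0,0,0,0,0]
  ]
}}

```text
clock: 4.65
eef_pos: [539.8, 26.7, 168.0]
tool_rot: [3.142, -0.0, -3.078]
force: [-1.0, 0.6, -0.1]
width: -0.5
```

Request:
{"api": "move_arm", "payload": {
  "increments": [
    [0.1,0,0,0,0,0],
    [0.2,0,0,0,0,0],
    [0.2,0,0,0,0,0]
  ]
}}

```text
clock: 4.95
eef_pos: [537.8, 26.5, 168.0]
tool_rot: [3.142, -0.0, -3.078]
force: [0.2, 0.8, 0.3]
width: -0.1
```

Request:
{"api": "move_arm", "payload": {
  "increments": [
    [0.1,0,0,0,0,0],
    [0.2,0,0,0,0,0],
    [0.2,0,0,0,0,0]
  ]
}}

```text
clock: 5.25
eef_pos: [535.8, 26.4, 168.0]
tool_rot: [3.142, -0.0, -3.078]
force: [0.1, -0.8, -0.8]
width: 0.4
```

Request:
{"api": "move_arm", "payload": {
  "increments": [
    [0.1,0,0,0,0,0],
    [0.2,0,0,0,0,0],
    [0.2,0,0,0,0,0]
  ]
}}

```text
clock: 5.55
eef_pos: [533.8, 26.3, 168.0]
tool_rot: [3.142, -0.0, -3.078]
force: [-0.5, -0.2, -0.5]
width: -0.4
```

Request:
{"api": "move_arm", "payload": {
  "increments": [
    [0.1,0,0,0,0,0],
    [0.2,0,0,0,0,0],
    [0.2,0,0,0,0,0]
  ]
}}

```text
clock: 5.85
eef_pos: [531.8, 26.2, 168.0]
tool_rot: [3.142, -0.0, -3.078]
force: [0.1, -0.4, 0.1]
width: -0.3
```

No contact where I expected it, so I'll look.

Run:
```python
from h import *
a=eyes.get_image('wrist')[180:480,150:490,::-1];b=eyes.get_image('side')[190:320,270:390,::-1]
a=cv2.resize(a,(400,353));b=cv2.resize(b,(400,433),interpolation=cv2.INTER_CUBIC)
o=np.zeros((433,800,3),np.uint8);o[:353,:400]=a;o[:,400:]=b;cv2.imwrite('pics/c3.png',o)
```

```text
(no output)
```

View pics/c3.png

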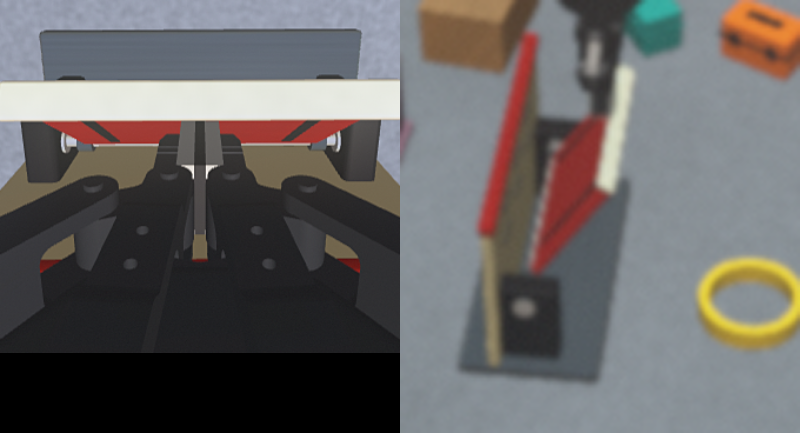

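The side view shows the fingers inside the lip with a small gap still left, and the ledge unmoved. I'll keep creeping forward.

Request:
{"api": "move_arm", "payload": {
  "increments": [
    [0.1,0,0,0,0,0],
    [0.2,0,0,0,0,0],
    [0.2,0,0,0,0,0]
  ]
}}

```text
clock: 6.25
eef_pos: [529.8, 26.0, 168.0]
tool_rot: [3.142, -0.0, -3.078]
force: [0.1, 0.0, 0.2]
width: -0.0
```

Request:
{"api": "move_arm", "payload": {
  "increments": [
    [0.1,0,0,0,0,0],
    [0.2,0,0,0,0,0],
    [0.2,0,0,0,0,0]
  ]
}}

```text
clock: 6.55
eef_pos: [527.8, 25.9, 168.0]
tool_rot: [3.142, -0.0, -3.078]
force: [0.8, -0.4, -0.9]
width: -0.1
```

Request:
{"api": "move_arm", "payload": {
  "increments": [
    [0.1,0,0,0,0,0],
    [0.2,0,0,0,0,0],
    [0.2,0,0,0,0,0]
  ]
}}

```text
clock: 6.85
eef_pos: [525.8, 25.8, 168.0]
tool_rot: [3.142, -0.0, -3.078]
force: [-0.7, -0.4, -0.2]
width: -0.2
```

Run:
```python
from h import *
s=ctrl.read_state();print(s['eef_pos'],s['force'],s['tau'])
T=T_tool(s)
w=eyes.get_image('wrist');a=w[230:330,250:390,::-1];b=eyes.get_image('side')[195:265,290:360,::-1];c=eyes.get_image('scene')[190:260,310:380,::-1]
print('TCP in wrist',proj('wrist',T[:3,3],T),'side',proj('side',T[:3,3]),'scene',proj('scene',T[:3,3]))
a=cv2.resize(a,(420,300),interpolation=cv2.INTER_CUBIC);b=cv2.resize(b,(380,380),interpolation=cv2.INTER_CUBIC);c=cv2.resize(c,(300,300),interpolation=cv2.INTER_CUBIC)
o=np.zeros((600,800,3),np.uint8);o[:300,:420]=a;o[:380,420:]=b;o[300:600,:300]=c;cv2.imwrite('pics/c4.png',o)
```

```text
[525.75265216  25.79631131 167.97633747] [-0.68316937 -0.42553624 -0.182591  ] [-7.84817501e-03 -4.52658641e+01  2.27413863e+00 -1.57244414e+01
  9.08552465e-03 -3.57956924e-04 -3.37128358e-04]
TCP in wrist [318.24553957 274.21406421] side [331.74010823 231.86876649] scene [337.99850904 220.95305827]
```

View pics/c4.png

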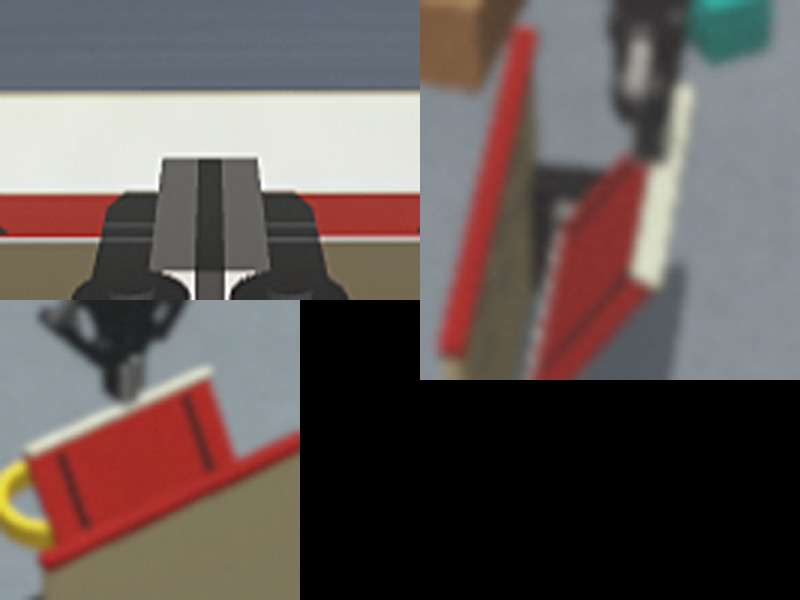

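The fingertips sit higher than the nominal TCP (about 13–20 mm in all three views), so they are level with the lip. I'll back off, go lower and advance again.

Request:
{"api": "move_arm", "payload": {
  "increments": [
    [-1.6,0,0,0,0,0],
    [-3.2,0,0,0,0,0],
    [-3.2,0,0.6,0,0,0],
    [-3.2,0,1.2,0,0,0],
    [-3.2,0,1.8,0,0,0],
    [-2.8,0,1.8,0,0,0],
    [-2.4,0,1.8,0,0,0],
    [-2.2,0,1.8,0,0,0],
    [-2.2,0,1.8,0,0,0]
  ]
}}

```text
clock: 7.9
eef_pos: [547.6, 27.1, 150.3]
tool_rot: [3.142, 0.0, -3.078]
force: [-0.2, -0.0, 0.2]
width: 0.0
```

Request:
{"api": "move_arm", "payload": {
  "increments": [
    [0.15,0,0,0,0,0],
    [0.3,0,0,0,0,0],
    [0.3,0,0,0,0,0]
  ]
}}

```text
clock: 8.2
eef_pos: [544.8, 27.0, 150.1]
tool_rot: [3.142, -0.0, -3.078]
force: [0.3, -0.4, -0.3]
width: -0.1
```

Request:
{"api": "move_arm", "payload": {
  "increments": [
    [0.15,0,0,0,0,0],
    [0.3,0,0,0,0,0],
    [0.3,0,0,0,0,0]
  ]
}}

```text
clock: 8.5
eef_pos: [541.7, 26.8, 149.9]
tool_rot: [3.142, -0.0, -3.078]
force: [-0.5, -0.7, -0.0]
width: 0.0
```

Request:
{"api": "move_arm", "payload": {
  "increments": [
    [0.15,0,0,0,0,0],
    [0.3,0,0,0,0,0],
    [0.3,0,0,0,0,0]
  ]
}}

```text
clock: 8.8
eef_pos: [538.7, 26.6, 150.0]
tool_rot: [3.142, -0.0, -3.078]
force: [0.2, 0.3, 0.0]
width: 0.2
```

Request:
{"api": "move_arm", "payload": {
  "increments": [
    [0.1,0,0,0,0,0],
    [0.2,0,0,0,0,0],
    [0.2,0,0,0,0,0]
  ]
}}

```text
clock: 9.1
eef_pos: [537.6, 26.5, 150.1]
tool_rot: [-3.142, 0.001, -3.078]
force: [1.4, -0.8, -1.3]
width: 0.2
```

Request:
{"api": "move_arm", "payload": {
  "increments": [
    [0.1,0,0,0,0,0],
    [0.2,0,0,0,0,0],
    [0.2,0,0,0,0,0]
  ]
}}

```text
clock: 9.4
eef_pos: [536.2, 26.5, 150.1]
tool_rot: [-3.142, 0.002, -3.078]
force: [4.6, 0.8, -4.7]
width: 0.0
```

Request:
{"api": "move_arm", "payload": {
  "increments": [
    [0.1,0,0,0,0,0],
    [0.2,0,0,0,0,0],
    [0.2,0,0,0,0,0]
  ]
}}

```text
clock: 9.7
eef_pos: [535.0, 26.5, 150.2]
tool_rot: [-3.142, 0.004, -3.078]
force: [6.7, 1.1, -5.3]
width: -0.0
```

Contact seems to be finger side against the lip, since the force points downward. I'll back off, go lower and advance onto the face.

Request:
{"api": "move_arm", "payload": {
  "increments": [
    [-0.6,0,0,0,0,0],
    [-1.4,0,0,0,0,0],
    [-1.8,0,0.6,0,0,0],
    [-1.8,0,1.4,0,0,0],
    [-1.8,0,1.6,0,0,0],
    [-1.8,0,1.6,0,0,0]
  ]
}}

```text
clock: 10.3
eef_pos: [549.8, 27.3, 133.1]
tool_rot: [-3.142, -0.003, -3.078]
force: [0.3, 0.8, -0.3]
width: 0.3
```

Request:
{"api": "move_arm", "payload": {
  "increments": [
    [0.15,0,0,0,0,0],
    [0.3,0,0,0,0,0],
    [0.3,0,0,0,0,0]
  ]
}}

```text
clock: 10.6
eef_pos: [547.6, 27.2, 134.2]
tool_rot: [3.142, -0.0, -3.078]
force: [0.8, -0.2, -0.2]
width: -0.0
```

Request:
{"api": "move_arm", "payload": {
  "increments": [
    [0.1,0,0,0,0,0],
    [0.2,0,0,0,0,0],
    [0.2,0,0,0,0,0]
  ]
}}

```text
clock: 10.9
eef_pos: [545.7, 27.1, 134.1]
tool_rot: [3.142, -0.0, -3.078]
force: [0.8, 0.2, 0.2]
width: 0.0
```

Request:
{"api": "move_arm", "payload": {
  "increments": [
    [0.1,0,0,0,0,0],
    [0.2,0,0,0,0,0],
    [0.2,0,0,0,0,0]
  ]
}}

```text
clock: 11.2
eef_pos: [543.7, 27.0, 134.0]
tool_rot: [3.142, -0.0, -3.078]
force: [-0.0, -0.7, -0.2]
width: 0.1
```

Request:
{"api": "move_arm", "payload": {
  "increments": [
    [0.1,0,0,0,0,0],
    [0.2,0,0,0,0,0],
    [0.2,0,0,0,0,0]
  ]
}}

```text
clock: 11.5
eef_pos: [541.8, 26.8, 134.0]
tool_rot: [3.142, -0.0, -3.078]
force: [-0.5, 0.9, -0.4]
width: -0.1
```

Request:
{"api": "move_arm", "payload": {
  "increments": [
    [0.1,0,0,0,0,0],
    [0.2,0,0,0,0,0],
    [0.2,0,0,0,0,0]
  ]
}}

```text
clock: 11.8
eef_pos: [540.3, 26.7, 134.1]
tool_rot: [3.142, 0.001, -3.078]
force: [1.2, 0.4, -0.6]
width: 0.0
```

Request:
{"api": "move_arm", "payload": {
  "increments": [
    [0.1,0,0,0,0,0],
    [0.2,0,0,0,0,0],
    [0.2,0,0,0,0,0]
  ]
}}

```text
clock: 12.1
eef_pos: [538.8, 26.6, 134.3]
tool_rot: [-3.142, 0.002, -3.078]
force: [3.6, 0.7, -1.0]
width: -0.2
```

Request:
{"api": "move_arm", "payload": {
  "increments": [
    [0.1,0,0,0,0,0],
    [0.2,0,0,0,0,0],
    [0.2,0,0,0,0,0]
  ]
}}

```text
clock: 12.4
eef_pos: [537.0, 26.5, 134.3]
tool_rot: [3.142, 0.002, -3.078]
force: [5.1, 0.6, -0.6]
width: -0.3
```

Now the fingers push horizontally at 5 N and the ledge is yielding. I'll follow the arc in small steps.

Request:
{"api": "move_arm", "payload": {
  "increments": [
    [0.15,0,0.15,0,0,0],
    [0.3,0,0.3,0,0,0],
    [0.45,0,0.5,0,0,0],
    [0.6,0,0.65,0,0,0],
    [0.6,0,0.65,0,0,0]
  ]
}}

```text
clock: 12.9
eef_pos: [529.8, 26.1, 128.2]
tool_rot: [3.141, 0.0, -3.078]
force: [2.1, 0.2, 7.5]
width: -0.3
```

Request:
{"api": "move_arm", "payload": {
  "increments": [
    [0.15,0,0.15,0,0,0],
    [0.3,0,0.3,0,0,0],
    [0.45,0,0.45,0,0,0],
    [0.45,0,0.45,0,0,0]
  ]
}}

```text
clock: 13.3
eef_pos: [524.6, 25.7, 123.4]
tool_rot: [3.141, -0.001, -3.078]
force: [1.1, 0.3, 7.9]
width: -0.0
```

```bash
cat > look.py <<'E'
import sys
from h import *
w=eyes.get_image('wrist');a=w[200:400,180:460,::-1];b=eyes.get_image('side')[175:275,280:380,::-1];c=eyes.get_image('scene')[180:260,300:400,::-1]
a=cv2.resize(a,(420,300),interpolation=cv2.INTER_CUBIC);b=cv2.resize(b,(380,380),interpolation=cv2.INTER_CUBIC);c=cv2.resize(c,(375,300),interpolation=cv2.INTER_CUBIC)
o=np.zeros((600,800,3),np.uint8);o[:300,:420]=a;o[:380,420:]=b;o[300:600,:375]=c;cv2.imwrite(sys.argv[1],o)
E
python3 look.py pics/c5.png
```

```text
(no output)
```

View pics/c5.png

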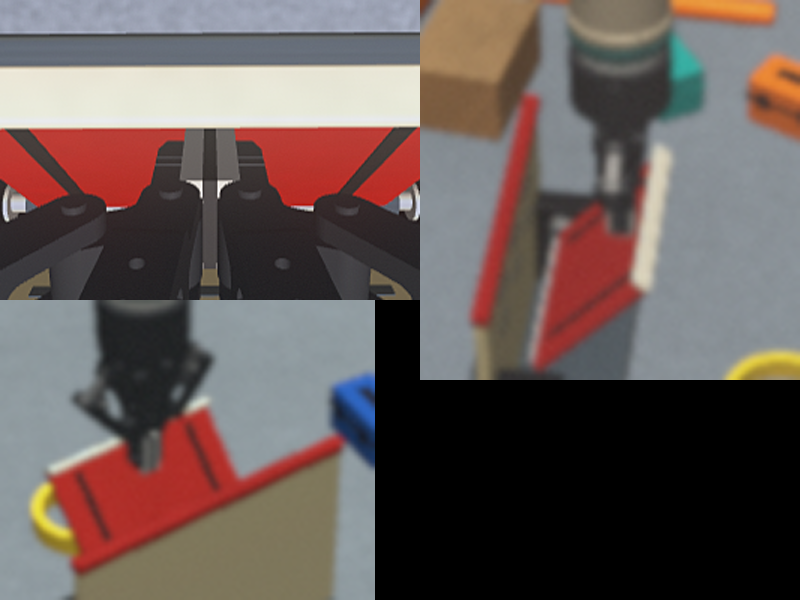

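Crop: the fingertips are on the red face, inside the lip and about 95 mm out, and clear of the board. I'll continue around the arc.

Request:
{"api": "move_arm", "payload": {
  "increments": [
    [0.2,0,0.17,0,0,0],
    [0.4,0,0.35,0,0,0],
    [0.6,0,0.54,0,0,0],
    [0.8,0,0.74,0,0,0],
    [0.8,0,0.74,0,0,0]
  ]
}}

```text
clock: 13.95
eef_pos: [516.5, 25.1, 115.6]
tool_rot: [3.142, -0.002, -3.078]
force: [1.0, 0.1, 5.1]
width: -0.0
```

Request:
{"api": "move_arm", "payload": {
  "increments": [
    [0.17,0,0.18,0,0,0],
    [0.35,0,0.36,0,0,0],
    [0.52,0,0.54,0,0,0],
    [0.7,0,0.72,0,0,0],
    [0.7,0,0.72,0,0,0]
  ]
}}

```text
clock: 14.45
eef_pos: [510.0, 24.7, 108.1]
tool_rot: [-3.141, -0.001, -3.078]
force: [1.4, -0.4, 3.6]
width: -0.0
```

Request:
{"api": "move_arm", "payload": {
  "increments": [
    [0.13,0,0.2,0,0,0],
    [0.27,0,0.4,0,0,0],
    [0.4,0,0.6,0,0,0],
    [0.52,0,0.8,0,0,0],
    [0.52,0,0.8,0,0,0]
  ]
}}

```text
clock: 14.95
eef_pos: [504.4, 24.4, 99.9]
tool_rot: [-3.142, -0.002, -3.078]
force: [-0.4, 0.3, 3.1]
width: -0.0
```

Request:
{"api": "move_arm", "payload": {
  "increments": [
    [0.1,0,0.2,0,0,0],
    [0.2,0,0.4,0,0,0],
    [0.3,0,0.6,0,0,0],
    [0.4,0,0.8,0,0,0],
    [0.4,0,0.8,0,0,0]
  ]
}}

```text
clock: 15.45
eef_pos: [500.9, 24.3, 92.0]
tool_rot: [3.142, -0.001, -3.078]
force: [-0.6, -0.6, 1.6]
width: 0.1
```

Request:
{"api": "move_arm", "payload": {
  "increments": [
    [0.05,0,0.14,0,0,0],
    [0.1,0,0.28,0,0,0],
    [0.15,0,0.4,0,0,0],
    [0.15,0,0.4,0,0,0]
  ]
}}

```text
clock: 15.85
eef_pos: [499.7, 24.2, 88.2]
tool_rot: [3.141, -0.0, -3.078]
force: [0.1, 0.1, 0.3]
width: 0.1
```

Request:
{"api": "move_arm", "payload": {
  "increments": [
    [0.04,0,0.12,0,0,0],
    [0.07,0,0.22,0,0,0],
    [0.07,0,0.22,0,0,0]
  ]
}}

```text
clock: 16.15
eef_pos: [499.0, 24.1, 86.0]
tool_rot: [3.142, -0.0, -3.078]
force: [-0.7, 0.2, 0.7]
width: -0.1
```

```bash
python3 look.py pics/c6.png
```

```text
(no output)
```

View pics/c6.png

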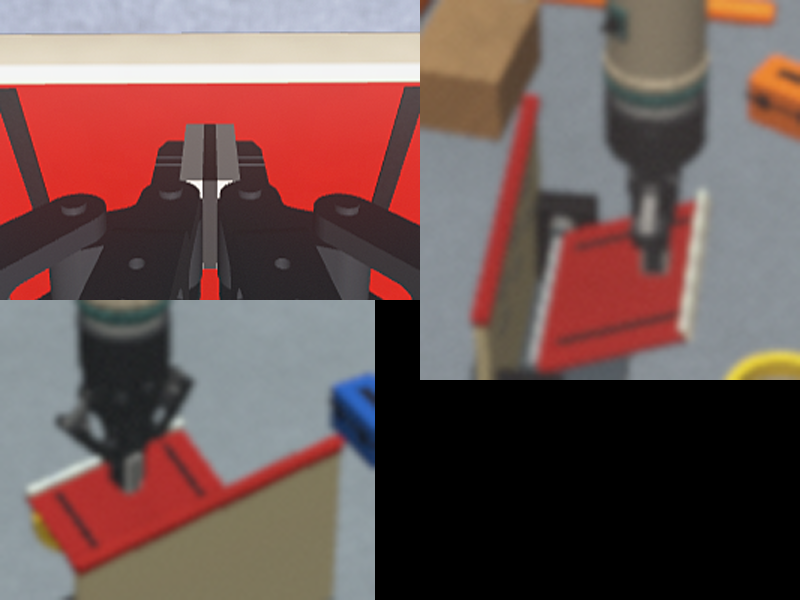

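Run:
```python
from h import *
np.set_printoptions(precision=1,suppress=True)
S=lambda x,y:(300+x/3.75,180+(y-300)/3.75)
D=lambda x,y:(280+(x-420)/3.8,175+y/3.8)
for a,b in[((30,490),(703,190)),((184,419),(687,336))]:print(tri(ray('scene',S(*a)),ray('side',D(*b))))
for th in(.5,.4,.3,.2,.1): print(th,588-(133*np.cos(th)-12*np.sin(th)),75+133*np.sin(th)+12*np.cos(th))
```

```text
(array([473.8, -54.2, 132.7]), np.float64(2.9995595787619544))
(array([458.9, 107.9, 129.2]), np.float64(1.8149517121026209))
0.5 477.03462573183083 149.29458737704348
0.4 470.1719079053201 137.84537145508514
0.3 464.4864894262305 125.76822535546543
0.2 460.03517711665563 113.18381992983805
0.1 456.8624470177845 100.21789439736446
```

Request:
{"api": "move_arm", "payload": {
  "increments": [
    [0.03,0,0.1,0,0,0],
    [0.06,0,0.2,0,0,0],
    [0.06,0,0.2,0,0,0]
  ]
}}

```text
clock: 16.6
eef_pos: [498.5, 24.0, 84.0]
tool_rot: [-3.142, -0.0, -3.078]
force: [-0.4, 1.3, 1.2]
width: 0.0
```

Request:
{"api": "move_arm", "payload": {
  "increments": [
    [0.03,0,0.1,0,0,0],
    [0.05,0,0.2,0,0,0],
    [0.05,0,0.2,0,0,0]
  ]
}}

```text
clock: 16.9
eef_pos: [497.9, 24.0, 82.0]
tool_rot: [-3.142, -0.0, -3.078]
force: [-0.5, -0.8, -0.3]
width: 0.1
```

Request:
{"api": "move_arm", "payload": {
  "increments": [
    [0.02,0,0.1,0,0,0],
    [0.04,0,0.2,0,0,0],
    [0.04,0,0.2,0,0,0]
  ]
}}

```text
clock: 17.2
eef_pos: [497.5, 24.0, 80.0]
tool_rot: [-3.142, -0.0, -3.078]
force: [-0.1, 0.0, 0.0]
width: -0.5
```

```bash
python3 look.py pics/c7.png
python3 - <<'E'
import cv2,numpy as np
g=lambda n:cv2.cvtColor(cv2.imread(n),cv2.COLOR_BGR2GRAY).astype(np.float32)
for n in('pics/c5.png','pics/c6.png','pics/c7.png'):
    im=cv2.imread(n).astype(int)
    # white lip column profile rows 250-330 in side crop
    for y in(280,310):
        r=im[y,600:760];w=np.where(r.min(1)>165)[0];print(n,y,(w.min()+600,w.max()+600) if len(w) else None)
    r=im[20:130,5];w=np.where((r.min(1)>215))[0];q=np.where((r[:,2]>150)&(r[:,1]<60))[0];print(' wristcol lip',w.min()+20 if len(w) else 0,w.max()+20 if len(w) else 0,'red from',q.min()+20 if len(q) else 0)
E
```

```text
pics/c5.png 280 (np.int64(636), np.int64(652))
pics/c5.png 310 None
 wristcol lip 70 126 red from 0
pics/c6.png 280 (np.int64(688), np.int64(693))
pics/c6.png 310 (np.int64(684), np.int64(688))
 wristcol lip 65 82 red from 86
pics/c7.png 280 (np.int64(699), np.int64(701))
pics/c7.png 310 (np.int64(695), np.int64(697))
 wristcol lip 50 68 red from 71
```

Request:
{"api": "move_arm", "payload": {
  "increments": [
    [0.02,0,0.1,0,0,0],
    [0.04,0,0.2,0,0,0],
    [0.04,0,0.2,0,0,0]
  ]
}}

```text
clock: 17.65
eef_pos: [497.1, 24.0, 78.1]
tool_rot: [3.142, -0.0, -3.078]
force: [-1.0, -0.1, -0.1]
width: -0.0
```

```bash
cat > meas.py <<'E'
import sys
from h import *
im=eyes.get_image('side')[:,:,::-1].astype(int)
def edge(row): # sub-pixel white lip outer edge at row of side image
    r=im[row,335:365].min(1).astype(float); k=r.argmax(); seg=r[max(0,k-3):k+4]-110; seg[seg<0]=0
    return round(335+max(0,k-3)+(seg*np.arange(len(seg))).sum()/max(seg.sum(),1),2)
w=eyes.get_image('wrist').astype(int)[:, 190]
q=np.where((w[:,0]>150)&(w[:,1]<60)&(w[:,2]<60))[0]
print('side lip',[edge(r) for r in(249,253,257)],'wrist red from',q.min(),'z',ctrl.read_state()['eef_pos'],ctrl.read_state()['force'])
E
python3 meas.py
```

```text
side lip [np.float64(354.9), np.float64(354.49), np.float64(353.76)] wrist red from 231 z [497.2313965   23.9752547   78.16982323] [-0.50360876  0.5178492  -0.26692326]
```

Request:
{"api": "move_arm", "payload": {
  "increments": [
    [0.02,0,0.1,0,0,0],
    [0.04,0,0.2,0,0,0],
    [0.04,0,0.2,0,0,0]
  ]
}}

```text
clock: 18.05
eef_pos: [496.7, 23.9, 76.0]
tool_rot: [3.142, -0.0, -3.078]
force: [0.3, -0.4, -0.2]
width: 0.1
```

```bash
python3 meas.py
```

```text
side lip [np.float64(354.88), np.float64(354.5), np.float64(353.78)] wrist red from 233 z [496.76656966  23.96769355  76.1333219 ] [-0.64851851 -0.1730882  -0.26660735]
```

The lip stays still while the fingers go down without force, so it has snapped. I'll retract straight up and view from the w1 pose.

Request:
{"api": "move_arm", "payload": {
  "increments": [
    [0,0,-3,0,0,0],
    [0,0,-8,0,0,0],
    [0.5,0,-13,0,0,0],
    [2,0,-18,0,0,0],
    [2.8,0,-23,0,0,0],
    [2.8,0,-25.4,0,0,0],
    [2.8,0,-25.4,0,0,0],
    [2.8,0,-25.4,0,0,0]
  ],
  "grip": 1
}}

```text
clock: 18.95
eef_pos: [468.8, 22.2, 330.4]
tool_rot: [3.141, 0.001, -3.078]
force: [-0.6, 0.7, -1.7]
width: 85.4
```

```bash
python3 meas.py
python3 - <<'E'
from h import *
s=ctrl.read_state();im=eyes.get_image('wrist');print(s['clock'],s['eef_pos'],s['tool_rot'])
T=T_tool(s);np.save('w2.npy',T);cv2.imwrite('pics/w2.png',im[:,:,::-1]);print('TCP px',proj('wrist',T[:3,3],T))
E
```

```text
19.05 [467.98384994  22.12170533 328.95017989] [-3.14147362e+00 -2.62061471e-03 -3.07816713e+00]
TCP px [318.24641753 274.22312304]Traceback (most recent call last):
  File "meas.py", line 9, in <module>
    print('side lip',[edge(r) for r in(249,253,257)],'wrist red from',q.min(),'z',ctrl.read_state()['eef_pos'],ctrl.read_state()['force'])
                                                                      ~~~~~^^
    return umr_minimum(a, axis, None, out, keepdims, initial, where)
ValueError: zero-size array to reduction operation minimum which has no identity
```

View pics/w2.png

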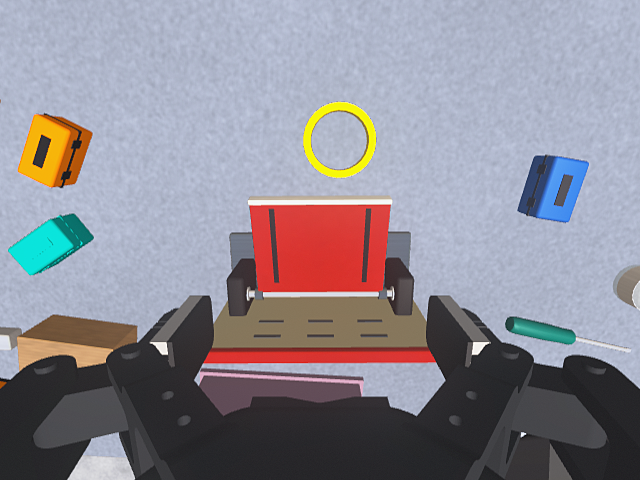

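w2 shows the ledge down and staying (outer lip edge at row 200, columns 248–392). The open fingertips are at row 297, so they end about 47 mm behind the nominal TCP. I'll fit the ledge angle and compute the move to the case.

Run:
```python
from h import *
from scipy.optimize import least_squares
np.set_printoptions(precision=2,suppress=True)
T=np.load('w2.npy')
def corner(p,y,r,h):
    hx,hy,yaw,th=p;u=np.array([np.cos(yaw),np.sin(yaw),0]);v=np.array([-np.sin(yaw),np.cos(yaw),0]);z=np.array([0,0,1])
    return np.array([hx,hy,75])+y*v-u*(r*np.cos(th)-h*np.sin(th))+z*(r*np.sin(th)+h*np.cos(th))
obs=[(-80,133,12,(248.5,200.2)),(80,133,12,(391.7,199.7)),(-93,0,0,(247,294)),(93,0,0,(393,294)),(-80,127,4,(250,206)),(80,127,4,(390.5,205.5))]
T1=np.load('w1.npy');f=lambda x,y:(210+x/3.9,220+y/3.9)
def res(p):
    e=[proj('wrist',corner(p,y,r,h),T)-q for y,r,h,q in obs]
    q=[p[0],p[1],p[2],1.0]
    e+=[proj('wrist',corner(q,-80,133,12),T1)-f(58,241),proj('wrist',corner(q,80,133,12),T1)-f(720,240)]
    return np.concatenate(e)
s=least_squares(res,[588,31,.066,.2]);print(s.x,'\n',s.fun.reshape(-1,2))
C=np.array([atz('wrist',q,50,T) for q in[(35,113),(75,124),(57,187),(19,172)]]);print(C.mean(0))
print(inc([431,-321,190],Rt(2.7555)))
print('scene',proj('scene',corner(s.x,0,133,12)))
```

```text
[588.72  31.32   0.06   0.2 ] 
 [[-0.6   1.12]
 [ 0.57  1.45]
 [ 1.8   0.65]
 [-1.6   0.49]
 [-0.36 -2.1 ]
 [ 0.01 -1.76]
 [-0.15  0.16]
 [ 0.33  0.07]]
[ 427.88 -319.03   50.  ]
[  5.83 -34.01  13.9   -0.05  -0.17  25.76]
scene [326.55 224.57]
```

Request:
{"api": "move_arm", "payload": {
  "increments": [
    [1,-4,1,0,0,3],
    [3,-15,5,0,0,12],
    [5.9,-34,13.9,0,0,25.8],
    [5.9,-34,13.9,0,0,25.8],
    [5.9,-34,13.9,0,0,25.8],
    [5.9,-34,13.9,0,0,25.8],
    [5.9,-34,13.9,0,0,25.8],
    [5.9,-34,13.9,0,0,25.8],
    [5.9,-34,13.9,0,0,25.8],
    [5.9,-34,13.9,0,0,25.8],
    [5.9,-34,13.9,0,0,25.8],
    [5.9,-34,13.9,0,0,25.8]
  ],
  "grip": 1
}}

```text
clock: 20.3
eef_pos: [432.3, -319.4, 191.4]
tool_rot: [3.141, 0.0, 2.757]
force: [-0.6, -0.1, 0.1]
width: 85.7
```

Run:
```python
from h import *
np.set_printoptions(precision=1,suppress=True)
s=ctrl.read_state();im=eyes.get_image('wrist');print(s['clock'],s['eef_pos'],s['tool_rot'])
T=T_tool(s);np.save('w3.npy',T);cv2.imwrite('pics/w3.png',im[:,:,::-1])
b=cv2.cvtColor(im,cv2.COLOR_RGB2HSV);m=cv2.inRange(b,(8,150,200),(25,255,255))
n,l,st,ce=cv2.connectedComponentsWithStats(m)
for i in np.argsort(-st[1:,4])[:3]+1:
    print(st[i],ce[i]);
    r=cv2.minAreaRect(np.argwhere(l==i)[:,::-1].astype(np.float32));bx=cv2.boxPoints(r);C=np.array([atz('wrist',q,50,T) for q in bx]);print(bx.round(),C,C.mean(0))
    d=C[0]-C[1];e=C[1]-C[2];print(np.linalg.norm(d),np.arctan2(d[1],d[0]),np.linalg.norm(e),np.arctan2(e[1],e[0]))
```

```text
20.3 [ 432.3 -319.4  191.4] [3.1 0.  2.8]
[  63  142  136  127 7685] [131.7 205.5]
[[ 60. 217.]
 [151. 139.]
 [201. 198.]
 [110. 276.]] [[ 340.8 -536.    50. ]
 [ 311.8 -426.2   50. ]
 [ 373.5 -409.    50. ]
 [ 407.5 -522.8   50. ]] [ 358.4 -473.5   50. ]
113.53564541244221 -1.3126237665149452 64.03965818265584 -2.8704322333755132
[ 289  176   51   86 3587] [313.2 217.6]
[[289. 176.]
 [339. 176.]
 [339. 261.]
 [289. 261.]] [[ 385.3 -328.5   50. ]
 [ 401.8 -287.6   50. ]
 [ 475.3 -316.1   50. ]
 [ 457.7 -359.7   50. ]] [ 430. -323.   50.]
44.1218662151958 -1.9550734352666155 78.83105908948455 2.7716593173920367
[ 210  296   56  111 2004] [233.8 356.7]
[[193. 305.]
 [213. 294.]
 [266. 397.]
 [246. 407.]] [[ 463.8 -463.8   50. ]
 [ 461.4 -441.1   50. ]
 [ 586.6 -441.2   50. ]
 [ 590.3 -465.9   50. ]] [ 525.5 -453.    50. ]
22.831063782942262 -1.4632479903387021 125.212612778092 3.1404261429148277
```

View pics/w3.png

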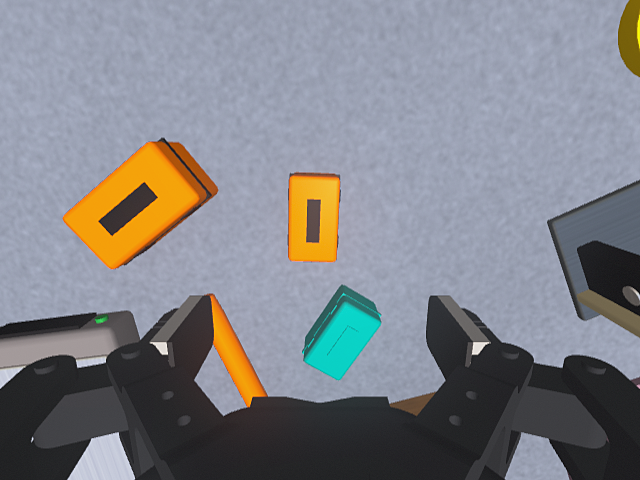

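w3 confirms the right case: its centre is at px (314,218), i.e. world (430,-323), and it is well aligned. The turquoise case ahead is clear of the gripper. I'll descend in stages with force checks.

Request:
{"api": "move_arm", "payload": {
  "increments": [
    [0.1,-0.4,4,0,0,-0.5],
    [0.1,-0.4,8.5,0,0,-0.5],
    [0.1,-0.4,13,0,0,-0.5],
    [0.1,-0.4,16,0,0,-0.5],
    [0.1,-0.4,17.1,0,0,-0.5],
    [0.1,-0.4,17.1,0,0,-0.5]
  ]
}}

```text
clock: 20.95
eef_pos: [428.9, -323.3, 19.5]
tool_rot: [3.141, -0.002, 2.764]
force: [-0.2, -0.7, 0.7]
width: 85.5
```

Request:
{"api": "move_arm", "payload": {
  "increments": [
    [0,0,0.6,0,0,0],
    [0,0,1.2,0,0,0],
    [0,0,1.7,0,0,0],
    [0,0,1.7,0,0,0]
  ]
}}

```text
clock: 21.35
eef_pos: [429.2, -324.1, 3.2]
tool_rot: [3.141, 0.0, 2.764]
force: [0.1, 0.1, 0.4]
width: 85.4
```

Request:
{"api": "move_arm", "payload": {
  "increments": [
    [0,0,0.3,0,0,0],
    [0,0,0.6,0,0,0],
    [0,0,0.6,0,0,0]
  ]
}}

```text
clock: 21.65
eef_pos: [428.9, -324.1, -3.1]
tool_rot: [3.141, -0.001, 2.763]
force: [-0.6, -0.2, -0.0]
width: 85.4
```

TCP goes below 0 with no force, which confirms the tip offset. I'll go down a bit more, close, then check from the side.

Request:
{"api": "move_arm", "payload": {
  "increments": [
    [0,0,0.3,0,0,0],
    [0,0,0.6,0,0,0],
    [0,0,0.6,0,0,0]
  ]
}}

```text
clock: 21.95
eef_pos: [428.9, -324.0, -9.3]
tool_rot: [3.141, -0.001, 2.763]
force: [0.2, 0.2, 0.2]
width: 85.7
```

Request:
{"api": "move_arm", "payload": {
  "increments": [
    [0,0,0.3,0,0,0],
    [0,0,0.6,0,0,0],
    [0,0,0.6,0,0,0]
  ]
}}

```text
clock: 22.25
eef_pos: [428.8, -323.9, -15.3]
tool_rot: [3.141, -0.001, 2.763]
force: [-0.3, 0.2, -0.2]
width: 85.1
```

Request:
{"api": "move_arm", "payload": {
  "increments": [
    [0,0,0,0,0,0],
    [0,0,0,0,0,0],
    [0,0,0,0,0,0],
    [0,0,0,0,0,0],
    [0,0,0,0,0,0],
    [0,0,0,0,0,0],
    [0,0,0,0,0,0]
  ],
  "grip": -1
}}

```text
clock: 22.95
eef_pos: [429.3, -324.5, -14.4]
tool_rot: [-3.141, 0.001, 2.763]
force: [-1.4, 1.2, 5.8]
width: 45.2
```

Gripped at 45.2 mm. I'll compute the place pose and lift.

```bash
cat > place.py <<'E'
from h import *
np.set_printoptions(precision=1,suppress=True)
H=np.array([588.7,31.3,75]);yaw=.064;th=.20;d=75
u=np.array([np.cos(yaw),np.sin(yaw),0]);z=np.array([0,0,1.])
n=u*np.sin(th)+z*np.cos(th);out=-u*np.cos(th)+z*np.sin(th)
def tcp(g): return H+out*d+n*(4+25+g-39.4)
rot=Rt(np.pi+yaw,th)
if __name__=='__main__':
    print(tcp(0),tcp(50),rot.apply([0,0,1]),-n)
    s=ctrl.read_state();print(s['eef_pos'],s['width'],'->hover50',inc(tcp(50),rot),'lift target',inc([429,-323,150],Rt(2.764)))
E
python3 place.py
```

```text
[513.3  26.5  79.7] [523.2  27.1 128.7] [-0.2 -0.  -1. ] [-0.2 -0.  -1. ]
[ 429.3 -324.5  -14.4] 45.217754063123785 ->hover50 [  4.2  36.1 -14.3   2.5  11.3 -25.3] lift target [  0.1   0.1 -16.4  -0.    0.   -0. ]
```

Request:
{"api": "move_arm", "payload": {
  "increments": [
    [0,0,-1.5,0,0,0],
    [0,0,-4,0,0,0],
    [0,0,-8,0,0,0],
    [0,0,-12,0,0,0],
    [0,0,-16,0,0,0],
    [0,0,-17.5,0,0,0],
    [0,0,-17.5,0,0,0],
    [0,0,-17.5,0,0,0]
  ]
}}

```text
clock: 23.75
eef_pos: [428.7, -323.5, 159.4]
tool_rot: [3.141, -0.001, 2.764]
force: [0.5, 0.6, -1.9]
width: 45.3
```

```bash
python3 place.py
```

```text
[513.3  26.5  79.7] [523.2  27.1 128.7] [-0.2 -0.  -1. ] [-0.2 -0.  -1. ]
[ 428.7 -323.5  159.4] 45.31213850187939 ->hover50 [  4.1  36.1   3.1   2.6  11.2 -25.2] lift target [-0.   0.1  0.9  0.  -0.1 -0. ]
```

Request:
{"api": "move_arm", "payload": {
  "increments": [
    [0.5,4,0,0.3,1,-3],
    [1.5,12,0,1,4,-9],
    [4.1,36.1,0,2.6,11.2,-25.2],
    [4.1,36.1,0,2.6,11.2,-25.2],
    [4.1,36.1,0,2.6,11.2,-25.2],
    [4.1,36.1,0,2.6,11.2,-25.2],
    [4.1,36.1,0,2.6,11.2,-25.2],
    [4.1,36.1,0,2.6,11.2,-25.2],
    [4.1,36.1,0,2.6,11.2,-25.2],
    [4.1,36.1,0,2.6,11.2,-25.2],
    [4.1,36.1,0,2.6,11.2,-25.2],
    [4.1,36.1,1.5,2.6,11.2,-25.2],
    [4.1,36.1,3.1,2.6,11.2,-25.2],
    [4.1,36.1,3.1,2.6,11.2,-25.2],
    [4.1,36.1,3.1,2.6,11.2,-25.2]
  ]
}}

```text
clock: 25.25
eef_pos: [523.9, 25.1, 129.1]
tool_rot: [-3.14, -0.2, -3.081]
force: [0.2, -0.5, -1.4]
width: 45.3
```

```bash
cat >> place.py <<'E'
    import sys
    im=eyes.get_image('wrist');np.save('w4.npy',T_tool(s));cv2.imwrite('pics/w4.png',im[:,:,::-1])
    T=T_tool(s);print('to g=5',inc(tcp(5),rot),s['force'])
    o=np.array([12,36]);print('lip expected rows',[proj('wrist',H+out*133+n*12+y*np.cross(z,u),T).round() for y in(-80,80)])
    w=im.astype(int)
    for c in(250,390):
        q=np.where((w[:,c,0]>150)&(w[:,c,1]<60)&(w[:,c,2]<60))[0];print(c,'red',q.min(),q.max())
E
python3 place.py
```

```text
[513.3  26.5  79.7] [523.2  27.1 128.7] [-0.2 -0.  -1. ] [-0.2 -0.  -1. ]
[523.9  25.1 129.1] 45.2611305400518 ->hover50 [ 0.1  0.2  0.1 -0.1 -0.  -0.2] lift target [ 11.8 -34.2   0.3  -2.6 -11.2  25.1]
to g=5 [ 0.1  0.2  4.6 -0.1  0.1 -0.1] [ 0.2 -0.5 -1.4]
lip expected rows [array([180., 160.]), array([464., 159.])]
250 red 166 283
390 red 212 283
```

Run:
```python
from place import *
T=np.load('w4.npy');im=cv2.imread('pics/w4.png').astype(int)
print('lip white rows col250',[ (r,im[r,250].tolist()) for r in range(146,172,2)])
for r in(158,161): 
    w=np.where(im[r].min(1)>190)[0];print(r,w.min(),w.max())
for t in(.12,.16,.2,.24,.28):
    n=u*np.sin(t)+z*np.cos(t);o=-u*np.cos(t)+z*np.sin(t);v=np.cross(z,u)
    print(t,*[proj('wrist',H+o*r+n*h+y*v,T) for r,h,y in[(133,12,-80),(127,12,-80),(133,12,80),(127,12,80)]])
```

```text
lip white rows col250 [(146, [212, 191, 186]), (148, [209, 189, 183]), (150, [209, 188, 183]), (152, [215, 192, 185]), (154, [163, 179, 190]), (156, [247, 249, 248]), (158, [246, 246, 245]), (160, [246, 246, 245]), (162, [245, 246, 245]), (164, [241, 252, 247]), (166, [52, 54, 210]), (168, [61, 63, 228]), (170, [61, 63, 227])]
158 5 559
161 10 558
0.12 [186.4 158.2] [187.1 168.6] [457.1 157.4] [456.5 167.8]
0.16 [183.1 158.8] [184.  169.4] [460.6 158. ] [459.7 168.6]
0.2 [179.7 159.8] [180.8 170.7] [464.1 159. ] [463.  169.9]
0.24 [176.1 161.3] [177.4 172.4] [467.8 160.4] [466.5 171.5]
0.28 [172.4 163.2] [174.  174.5] [471.6 162.4] [470.  173.7]
```

Run:
```python
import cv2,numpy as np
im=cv2.imread('pics/w4.png').astype(int)
for r in(157,160,163):
    for d,c in((-1,250),(1,390)):
        k=c
        while 0<k<639 and im[r,k].min()>205 and np.ptp(im[r,k])<14:k+=d
        print(r,k,im[r,k-2:k+3].tolist())
```

```text
157 176 [[214, 192, 185], [213, 189, 182], [211, 187, 179], [216, 220, 224], [243, 250, 252]]
157 465 [[247, 248, 248], [240, 249, 248], [208, 185, 177], [212, 190, 184], [212, 190, 185]]
160 176 [[218, 198, 191], [217, 197, 189], [215, 195, 185], [217, 222, 229], [241, 248, 249]]
160 465 [[246, 251, 251], [225, 225, 223], [215, 193, 186], [216, 195, 190], [214, 193, 188]]
163 178 [[217, 195, 186], [195, 174, 166], [222, 236, 243], [242, 246, 246], [247, 248, 247]]
163 390 [[225, 239, 235], [224, 238, 235], [224, 238, 235], [221, 238, 233], [221, 237, 233]]
```

Request:
{"api": "move_arm", "payload": {
  "increments": [
    [0.1,0.15,1.5,0,0.4,0],
    [0.1,0.15,2.8,0,0.9,0],
    [0.1,0.15,3.4,0,0.9,0],
    [0.1,0.15,3.8,0,0.9,0],
    [0.1,0.15,3.8,0,0.9,0]
  ]
}}

```text
clock: 25.8
eef_pos: [515.1, 27.3, 91.4]
tool_rot: [-3.14, -0.216, -3.079]
force: [0.4, 0.1, -1.5]
width: 45.6
```

Request:
{"api": "move_arm", "payload": {
  "increments": [
    [0,0,0.2,0,0,0],
    [0,0,0.4,0,0,0],
    [0,0,0.4,0,0,0]
  ]
}}

```text
clock: 26.1
eef_pos: [514.8, 27.3, 88.2]
tool_rot: [-3.14, -0.215, -3.079]
force: [-0.2, -0.0, -1.8]
width: 45.1
```

Request:
{"api": "move_arm", "payload": {
  "increments": [
    [0,0,0.15,0,0,0],
    [0,0,0.3,0,0,0],
    [0,0,0.3,0,0,0]
  ]
}}

```text
clock: 26.4
eef_pos: [514.1, 27.2, 85.2]
tool_rot: [-3.14, -0.215, -3.079]
force: [-1.7, -0.1, -2.2]
width: 45.2
```

Request:
{"api": "move_arm", "payload": {
  "increments": [
    [0,0,0.1,0,0,0],
    [0,0,0.2,0,0,0],
    [0,0,0.2,0,0,0]
  ]
}}

```text
clock: 26.7
eef_pos: [513.7, 27.2, 83.2]
tool_rot: [-3.14, -0.215, -3.079]
force: [0.1, -0.2, -2.4]
width: 45.4
```

Request:
{"api": "move_arm", "payload": {
  "increments": [
    [0,0,0.1,0,0,0],
    [0,0,0.15,0,0,0],
    [0,0,0.15,0,0,0]
  ]
}}

```text
clock: 27.0
eef_pos: [513.4, 27.2, 81.8]
tool_rot: [-3.14, -0.215, -3.079]
force: [-1.1, -0.2, -1.0]
width: 45.3
```

Request:
{"api": "move_arm", "payload": {
  "increments": [
    [0,0,0.1,0,0,0],
    [0,0,0.15,0,0,0],
    [0,0,0.15,0,0,0]
  ]
}}

```text
clock: 27.3
eef_pos: [513.5, 27.2, 80.7]
tool_rot: [-3.14, -0.214, -3.079]
force: [1.2, 0.5, 2.1]
width: 45.3
```

Landed with about 4 N net on the ledge. Release, then retract along the tool axis.

Request:
{"api": "move_arm", "payload": {
  "increments": [
    [0,0,0,0,0,0],
    [0,0,0,0,0,0],
    [0,0,0,0,0,0],
    [0,0,0,0,0,0],
    [0,0,0,0,0,0],
    [0,0,0,0,0,0]
  ],
  "grip": 1
}}

```text
clock: 27.9
eef_pos: [513.1, 27.1, 80.4]
tool_rot: [-3.14, -0.215, -3.079]
force: [0.5, -0.1, -1.5]
width: 85.6
```

Request:
{"api": "move_arm", "payload": {
  "increments": [
    [0,0,-0.5,0,0,0],
    [0,0,-1.5,0,0,0],
    [0,0,-3,0,0,0],
    [0,0,-5,0,0,0],
    [0,0,-8,0,0,0],
    [0,0,-11,0,0,0],
    [0,0,-14,0,0,0],
    [2,0,-16,0,0,0],
    [2,0,-16,0,0,0],
    [2,0,-16,0,0,0],
    [2,0,-16,0,0,0]
  ]
}}

```text
clock: 29.0
eef_pos: [527.4, 28.4, 240.4]
tool_rot: [-3.14, -0.216, -3.078]
force: [1.0, -0.5, -0.0]
width: 85.3
```

Run:
```python
from h import *
s=ctrl.read_state();w=eyes.get_image('wrist');print(s['clock'],s['eef_pos'],s['tool_rot'],s['force'],s['width'])
np.save('w5.npy',T_tool(s));cv2.imwrite('pics/w5full.png',w[:,:,::-1])
a=w[:,:,::-1];a=cv2.resize(a,(480,360));sd=eyes.get_image('side')[:,:,::-1];cv2.imwrite('pics/side5.png',sd)
b=cv2.resize(sd[190:290,285:370],(320,376),interpolation=cv2.INTER_CUBIC);c=cv2.resize(eyes.get_image('scene')[180:260,300:400,::-1],(300,240),interpolation=cv2.INTER_CUBIC);d=cv2.resize(sd[120:460,150:450],(212,240))
o=np.zeros((600,800,3),np.uint8);o[:360,:480]=a;o[:376,480:]=b;o[360:,:300]=c;o[376:600,300:512]=d[:224];cv2.imwrite('pics/c8.png',o)
```

```text
29.0 [527.39540543  28.44410309 240.41395868] [-3.14015721 -0.21587879 -3.07839875] [ 1.01520602 -0.51154486 -0.0437286 ] 85.29468632540014
```

View pics/c8.png

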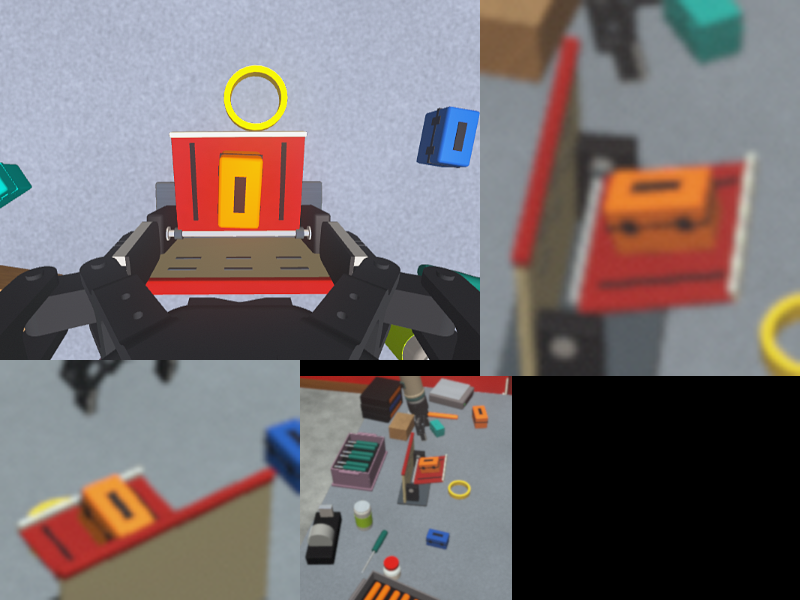

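The case stands flat on the ledge with its long side pointing out. I'll check its position in the ledge frame, and stillness over time.

Request:
{"api": "move_arm", "payload": {
  "increments": [
    [0,0,0,0,0,0],
    [0,0,0,0,0,0],
    [0,0,0,0,0,0],
    [0,0,0,0,0,0],
    [0,0,0,0,0,0],
    [0,0,0,0,0,0],
    [0,0,0,0,0,0],
    [0,0,0,0,0,0],
    [0,0,0,0,0,0],
    [0,0,0,0,0,0]
  ]
}}

```text
clock: 30.15
eef_pos: [527.7, 28.3, 241.0]
tool_rot: [-3.14, -0.215, -3.079]
force: [0.7, -0.2, 1.2]
width: 85.2
```

Run:
```python
from place import *
th=.215;n=u*np.sin(th)+z*np.cos(th);out=-u*np.cos(th)+z*np.sin(th);v=np.cross(z,u)
def rep(im,T):
    b=cv2.cvtColor(im,cv2.COLOR_RGB2HSV);m=cv2.inRange(b,(10,150,150),(30,255,255));m[:190]=0;m[320:]=0;m[:,:270]=0;m[:,370:]=0
    k=np.argwhere(m)[:,::-1];r=cv2.minAreaRect(k.astype(np.float32));bx=cv2.boxPoints(r)
    def onplane(p,h):
        o,d=ray('wrist',p,T);X=o+d*(((H+n*h-o)@n)/(d@n))-H;return np.array([X@out,X@v])
    C=np.array([onplane(p,54) for p in bx]);print(bx.round(1).tolist(),C,'centre out,y',C.mean(0))
    red=im.astype(int)[:,245];q=np.where((red[:,0]>150)&(red[:,1]<60))[0];print('red starts',q.min(),'out',onplane((245,q.min()),4))
rep(cv2.imread('pics/w5full.png')[:,:,::-1].copy(),np.load('w5.npy'))
s=ctrl.read_state();rep(eyes.get_image('wrist'),T_tool(s))
a=cv2.imread('pics/side5.png')[190:290,285:370].astype(int);b=eyes.get_image('side')[190:290,285:370,::-1].astype(int);print(abs(a-b).mean(),abs(a-b).max(),ctrl.read_state()['clock'],s['force'])
```

```text
[[289.6000061035156, 303.20001220703125], [292.29998779296875, 200.3000030517578], [350.5, 201.89999389648438], [347.70001220703125, 304.70001220703125]] [[ 35.4 -23.2]
 [121.  -19.2]
 [119.7  25.4]
 [ 34.   25. ]] centre out,y [77.5  2. ]
red starts 184 out [128.3 -65.2]
[[288.6000061035156, 302.1000061035156], [292.70001220703125, 199.5], [350.79998779296875, 201.8000030517578], [346.70001220703125, 304.3999938964844]] [[ 35.8 -24.2]
 [121.2 -19. ]
 [119.4  25.6]
 [ 33.7  24.1]] centre out,y [77.5  1.6]
red starts 184 out [127.9 -65.4]
0.9491372549019608 15 30.25 [ 0.7 -0.2  1.2]
```

```bash
python3 -c "
from cell import ctrl
print(ctrl.finish_job())"
```

```text
the job is handed in; nothing more can be done
None
```

The red ledge is down on its lower stop and the orange case stands on it, let go. I handed the job in at about 30 s, and no verdict came back.

- **Ledge:** I pushed it down with the shut fingers. The highest end-of-step reading was about 8.7 N; force is only read at the end of each step. It faded to zero at the over-centre point. The lip then stood still while the fingers kept going down without force. It stayed down after I backed off, at about 0.2 rad above level, outer end high.
- **Case:** The last wrist view puts its centre about 77 mm out from the hinge and 2 mm off the middle line. The long side is within about 0.05 rad of straight out, and there is roughly 7–12 mm to the lip. Two views about 1 s apart showed no movement, and the gripper was open and well clear.
- **Other objects:** I did not measure their positions at the end. In the last pictures those still in view looked unmoved.
- **Disagreements:**
  - The fingertips end about 35–47 mm behind the reported TCP, not at it. That cost me two mis-aimed first approaches, one of which touched the lip at about 8.6 N.
  - The scene and side cameras differed from the wrist camera by up to about 12 mm, so I relied on the wrist camera.

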